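Turn the spice carousel to the red-capped jar and hold it

TASK

I need the red-capped spice jar out of the carousel: first lift the salt grinder away from the opening in the caddy's front wall and stand it on the empty cork mat nearest you. Then turn the carousel until the red-capped jar is centred in that opening, so it can slide straight out, and finish with the gripper closed round the knob in its middle, holding the carousel still for me. Leave the pepper mill, oil bottle and mug where they are.

Things in the scene. Friction and masses are not known exactly. Their poses are not given: they have to be found in the camera images.
- caddy: the spice caddy: a round tub of pale birch that does not move, 224 mm across and 64 mm high, with a 6 mm wall. Origin on its axis at the worktop; z up. Its front is its own -x side, which faces the free stretch of worktop at its left: there the wall has one opening, 60 mm wide and open to the top, reaching down to the turntable
- opening (a point): the middle of the opening in the caddy's wall, 109 mm from the axis on the caddy's -x side, 40 mm above the worktop
- turntable: the carousel: a wooden tray 206 mm across with six jars fixed in wells 60 degrees apart and a thin post with a knob in the middle. Turns about the vertical, endlessly and either way, on a bearing with light drag (0.03 N m; no click stops, no spring). Origin on the axis, 12 mm above the worktop, z up; the red-capped jar is on its -x side, so it is in front when its axes agree with the caddy's
- red_jar (a point): the top of the red-capped jar (the other five caps are black), on the jar's axis, 76 mm from the turntable's axis, 84 mm above the worktop. All jars are 42 mm across and equally tall
- knob (a point): the middle of the dark wooden knob of the carousel, fixed on the turntable's axis and turning with it: a round upright cylinder 35 mm across between 113 and 137 mm above the worktop, domed top at 142 mm, nothing round it at that height. The point lies on the axis at mid grip height, 125 mm above the worktop
- salt_grinder: the salt grinder, glass with a white ribbed head, 50 mm across, 129 mm tall, 0.2 to 0.4 kg, upright and loose on the worktop just outside the caddy's opening. Origin at the centre of its underside, z up. Grip it round the body or the head, 60 to 110 mm above its underside (46 to 49 mm across there)
- cork_mat: the empty round cork mat nearest the robot, 158 mm across, 8 mm thick, fixed flat on the worktop to the left of the caddy. Origin at the centre of its underside; the grinder stands on it at a height of 8 mm, whole foot on the mat, near the middle
- pepper_mill: dark wooden pepper mill, 58 mm across, 170 mm tall, upright, left of the grinder and the caddy; leave it alone. Origin at the centre of its underside
- oil_bottle: glass oil bottle with a black cap, 67 mm across, 169 mm tall, beyond the caddy, to its left; leave it alone. Origin at the centre of its underside
- mug: speckled white mug, 95 mm tall, 127 mm over its handle, beyond the caddy, to its right; leave it alone. Origin at its underside

How it is judged:
On the way, in this order (a step that is already met when the one before it is completed fails the run):
1. the salt grinder stands upright on the cork mat, let go (horizontal distance between salt_grinder and cork_mat below 0.055 m and z of salt_grinder in the frame of cork_mat between 0.003 and 0.014 m and angle between salt_grinder's own z axis and vertical below 0.1 rad and contact force between salt_grinder and the fingers below 0.1 N), for 0.2 s.
2. the red-capped jar is centred in the opening and the turntable is held (x of red_jar in the frame of caddy below -0.05 m and y of red_jar in the frame of caddy between -0.009 and 0.009 m and angular speed of turntable below 0.1 rad/s and contact force between the fingers and turntable above 3 N and distance between the grasp point and knob below 0.026 m), for 0.3 s.
At the end, for the whole second after the job is handed in: The salt grinder stands upright and let go on the cork mat, centres within 55 mm; the red-capped jar is at the opening, within 9 mm sideways of its middle line; the turntable is at rest; the fingers press on it with over 3 N, the knob's middle within 26 mm of the grasp point (all of step 1 and all of step 2); the arm keeps its last pose, push and grip.
It fails at once if the pepper mill is shifted more than 20 mm or tipped (distance of pepper_mill from where it was at the start of the episode above 0.02 m or angle between pepper_mill's own z axis and vertical above 0.3 rad).
It fails at once if the oil bottle is shifted more than 20 mm or tipped (distance of oil_bottle from where it was at the start of the episode above 0.02 m or angle between oil_bottle's own z axis and vertical above 0.3 rad).
It fails at once if the mug is shifted more than 20 mm or tipped (distance of mug from where it was at the start of the episode above 0.02 m or angle between mug's own z axis and vertical above 0.3 rad).
It fails at once if the salt grinder is tipped over (angle between salt_grinder's own z axis and vertical above 0.7 rad).
It also fails if it takes over 54 s, if anything falls off the work surface, if the arm or the gripper's body presses on something with over 40 N, if the wrist force passes 120 N, or if a joint passes its speed limit or range.

ROBOT

A 6-joint arm with a two-finger parallel gripper is mounted at the origin on a cart in front of the work surface, level with it; the furniture and walls round the work are solid. World frame = base frame: x ahead of the robot, y to its left, z up, the work surface at z = 0. Lengths are in m, angles in rad, forces in N, time in s.
With the tool pointing down it reaches from about 0.25 to 0.775 m from the base axis. Payload 8.9 kg.
Tool frame: the origin (TCP) lies at the very end of the fingers, on their centre line; the grasp point (between the pads) lies 19 mm behind it; z points along the fingers, y is the line along which they close (so a half turn about z gives the same grasp; the last joint's range is limited). The gripper opens to 85 mm and grips with 20 to 120 N. Pads are 22 mm wide; open, the fingers measure 114 mm over their backs; the gripper's body (76 mm by 85 mm) begins 54 mm behind the grasp point. The pads swing forward as they close: fully open they stand 13 mm farther back than shut.
Start: joints at [-1.334, 0.291, -0.153, 1.127, 0, 1.431], TCP at [0.193, -0.488, 0.231] pointing down, gripper open.
Joint ranges: [-2.52, 2.52], [-0.91, 1.74], [-1.3, 1.37], [-1.96, 2.02], [-1.52, 1.47], [-3.14, 3.14]. Speed limits (rad/s): [2.22, 2.22, 2.79, 3.14, 3.14, 3.14].

INTERFACE

Orientations are given as a rotation vector (axis times angle).
In Python, from cell import ctrl, imaging, search_frame, outline_of gives the robot as it stands.
- The arm moves only by the tool apply_moves, never from a script. Its argument "plan" is a list of rows, each an object with "rot": the turn, a rotation vector about the tool's x, y, z as a fraction of full scale, a list of three; "translation": the shift along the tool's x, y, z as a fraction of full scale, a list of three; "grip": the finger opening in mm, from 0 to 85.4. A call has 1 to 20 rows; each row shifts and turns the commanded pose from where the row before left it, along the tool's axes as they then stand; what a row does not reach is not made up. Full scale, the value 1, is 0.04 m for a shift and 6 degrees for a turn. A row lasts 1/8 s, in which the tool goes at most 62.5 mm and 10.7 degrees, less where a joint would pass 70% of its speed; a pose out of reach is approached as far as the arm can. A call with a number of a shift or a turn outside -1 to 1 is refused whole. A call with a gripper value outside its range is refused whole. The fingers move at their own pace and stop on an object; "grip_force" is the grip in N (left out, the last holds). Time passes only in rows, so rows that do not move let the fingers close. It gives the time, the measured TCP pose, the force, the opening and the grip force at its end, in the units of the state.
- ctrl.read_state(): the state, without advancing time (a new reading comes with each control period).
- imaging.snapshot(name): name is "scene" or "top"; returns a dict with "image" (480x640x3 uint8, red, green, blue), "depth" (480x640 float32, m along the optical axis (not along the pixel's ray), 0 where there is no reading), "intrinsics" (3x3 intrinsics, pixels), "dist_coeffs" ([k1, k2, p1, p2, k3] as OpenCV has them; the pictures are not rectified), "camera_from_world" (4x4, takes a point from world to camera coordinates). Camera axes: x right, y down, z forward; pixel columns grow to the right and rows downward; lengths in m; the calibration is good to about 2 mm. A picture is of the moment at which its call begins.
- ctrl.close_job(): hands the job in; it is judged then, once.
Trained networks look in a picture, given as the dict that the camera call returned (one of the last four; its "shot" number tells which), for a name from the list of things; names that differ only in an ending like _2 or _b are one class to them, and where a whole thing is asked for, a point or a joint stands for the part that bears it (a point fixed in the world has none). Each returns a list of dicts, best first, with "score" (0 to 1); they miss things now and then, are a little off and sometimes report something else, mostly with a low value. They report only what shows in the picture. A call takes as long as a camera call.
- search_frame(picture, query): "position" ([x, y, z] in m, in the coordinates of the camera as it stood for that picture, good to about 4 mm: the middle of the surface that is visible of it).
- outline_of(picture, query): "pixels" (480x640 bool, what is visible of it).
The state is a dict: "time": time; "joints": joint angles; "qd": joint speeds; "tau": joint torques, N m; "eef_pos": TCP position; "tool_rot": TCP orientation; "ft_force": force on the tool from outside, world axes, zero at the start; "ft_torque": the same for the moment, N m; "finger_gap": finger opening in m; "gripper_force": force on a finger pad.
Only numpy, scipy, OpenCV 4.12 (cv2) and the standard library are available. Lean on these libraries where they do the work, as an engineer would, in place of code of your own. Each camera call takes 0.05 s, during which the arm holds its last target. There are 200 camera calls.

## Working session

There is one attempt and no reset: what is moved stays moved. The work goes in short steps, Python scripts to look and compute and a tool call to move; the robot and the scene stay as the last step left them, time stands still between calls to the robot, and variables do not carry over. Pictures are saved under pics/ and viewed, at most 10 in all, crops included, and the job is handed in when it is done.

Besides the shell and the picture viewer there is one more tool, called after "Call:" as name(argument=value, ...), one argument or row to a line, values as JSON. apply_moves: Moves the arm, as the interface text tells. Shift numbers are shares of 0.04 m and turn numbers shares of 6 degrees, none past 1 either way. Its arguments: {"type":"object","properties":{"plan":{"type":"array","items":{"type":"object","properties":{"rot":{"type":"array","items":{"type":"number"}},"translation":{"type":"array","items":{"type":"number"}},"grip":{"type":"number"}}}},"grip_force":{"type":"number"}},"required":["plan"]}

```bash
mkdir -p pics
cat > h.py <<'E'
import numpy as np, cv2
from cell import ctrl, imaging, search_frame, outline_of
def w(p,c):
    T=np.linalg.inv(p["camera_from_world"]); return T[:3,:3]@np.array(c)+T[:3,3]
def save(p,n): cv2.imwrite("pics/"+n,p["image"][:,:,::-1])
def cloud(p,m):
    v,u=np.where(m&(p["depth"]>0)); z=p["depth"][v,u]
    K=np.array(p["intrinsics"]); d=np.array(p["dist_coeffs"])
    n=cv2.undistortPoints(np.stack([u,v],1).astype(np.float64)[:,None],K,d)[:,0]
    c=np.c_[n*z[:,None],z]; T=np.linalg.inv(p["camera_from_world"]); return c@T[:3,:3].T+T[:3,3]
def st():
    s=ctrl.read_state()
    for k in ("time","eef_pos","tool_rot","joints","finger_gap","gripper_force","ft_force"): print(k,np.round(s[k],4))
E
python3 - <<'E'
from h import *
st()
R=cv2.Rodrigues(np.array(ctrl.read_state()["tool_rot"],float))[0]; print(R.round(3))
for n in("scene","top"):
    p=imaging.snapshot(n); save(p,n+"0.png")
    for q in("caddy","knob","red_jar","salt_grinder","cork_mat","pepper_mill","oil_bottle","mug","turntable"):
        print(n,q,[(round(r["score"],2),w(p,r["position"]).round(3).tolist()) for r in search_frame(p,q)[:3]])
E
```

```text
time 0.0
eef_pos [ 0.1926 -0.4879  0.2307]
tool_rot [-3.085e+00 -5.866e-01  1.000e-04]
joints [-1.3343  0.2913 -0.1541  1.1267 -0.      1.4315]
finger_gap 0.0851
gripper_force 0.0
ft_force [-0.1037 -0.1488 -0.7355]
[[ 0.93   0.367 -0.   ]
 [ 0.367 -0.93   0.001]
 [ 0.    -0.001 -1.   ]]
scene caddy [(0.89, [0.525, 0.161, 0.046])]
scene knob [(0.68, [0.529, 0.158, 0.042])]
scene red_jar [(0.97, [0.529, 0.162, 0.044])]
scene salt_grinder [(0.96, [0.403, 0.254, 0.096])]
scene cork_mat [(0.83, [0.323, 0.304, 0.011])]
scene pepper_mill [(0.6, [0.424, 0.361, 0.066])]
scene oil_bottle [(0.62, [0.609, 0.302, 0.095]), (0.21, [0.399, 0.257, 0.095])]
scene mug [(0.61, [0.712, 0.089, 0.066]), (0.18, [0.53, 0.155, 0.045])]
scene turntable [(0.89, [0.531, 0.16, 0.046])]
top caddy [(0.81, [0.537, 0.157, 0.023])]
top knob [(0.9, [0.535, 0.162, 0.02]), (0.58, [0.699, 0.077, 0.039]), (0.48, [0.439, 0.371, 0.149])]
top red_jar [(0.85, [0.535, 0.162, 0.02])]
top salt_grinder [(0.77, [0.417, 0.248, 0.132])]
top cork_mat [(0.73, [0.327, 0.301, 0.005])]
top pepper_mill [(0.8, [0.44, 0.37, 0.151])]
top oil_bottle [(0.71, [0.62, 0.3, 0.102])]
top mug [(0.59, [0.701, 0.076, 0.042])]
top turntable [(0.88, [0.533, 0.16, 0.019])]
```

View pics/scene0.png

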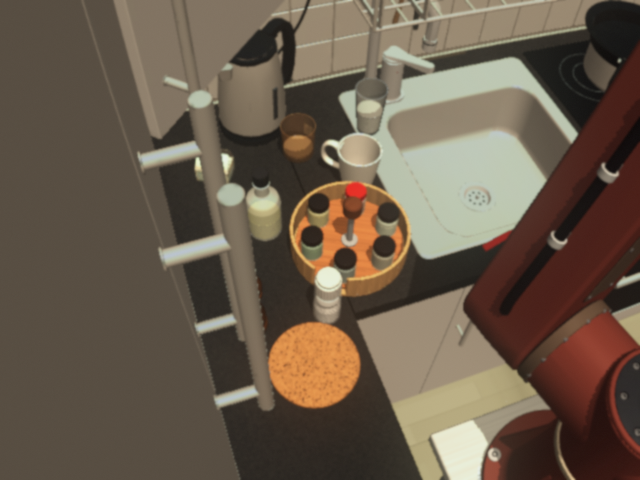

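View pics/top0.png

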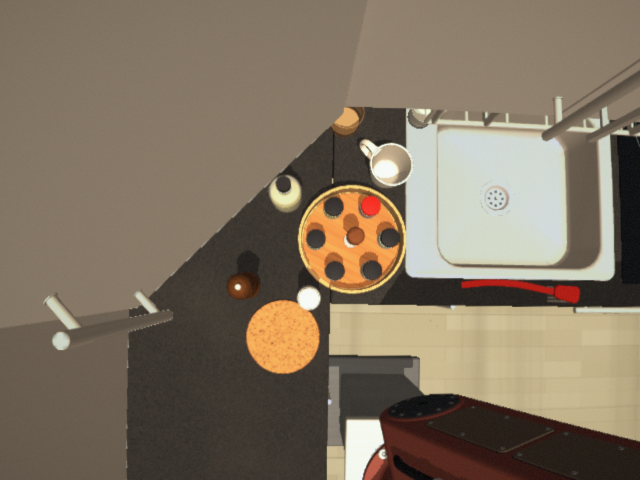

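Run:
```python
from h import *
from scipy.optimize import least_squares
def circ(P):
    f=lambda x:np.hypot(P[:,0]-x[0],P[:,1]-x[1])-x[2]
    r=least_squares(f,[*np.median(P[:,:2],0),.03],loss="soft_l1",f_scale=.002); return r.x.round(4)
A=[]
for n in("scene","top"):
    p=imaging.snapshot(n)
    P=cloud(p,np.ones((480,640),bool)); A.append(P)
    hsv=cv2.cvtColor(p["image"],cv2.COLOR_RGB2HSV)
    red=((hsv[...,0]<8)|(hsv[...,0]>172))&(hsv[...,1]>150)&(hsv[...,2]>60)
    R=cloud(p,red); R=R[(np.hypot(R[:,0]-.53,R[:,1]-.16)<.11)]
    t=R[R[:,2]>.078]; print(n,"red n",len(R),len(t),t.mean(0).round(4) if len(t) else "",circ(t) if len(t) else "")
    for q in("salt_grinder","pepper_mill","oil_bottle","cork_mat"):
        C=cloud(p,outline_of(p,q)[0]["pixels"]); print(n,q,circ(C[C[:,2]>.02] if q!="cork_mat" else C),C.min(0).round(3),C.max(0).round(3))
        if q=="cork_mat": print((C.min(0)+C.max(0))/2)
        if q=="salt_grinder":
            for a in(.03,.06,.085,.11,.122):
                s=C[abs(C[:,2]-a)<.01]; 
                if len(s)>10: print(a,circ(s))
P=np.r_[A[0],A[1]]
d=np.hypot(P[:,0]-.53,P[:,1]-.16)
k=P[(d<.05)&(P[:,2]>.112)&(P[:,2]<.145)]; print("knob",circ(k),len(k),k[:,2].max())
wl=P[(d<.135)&(d>.09)&(abs(P[:,2]-.064)<.004)]
f=lambda x:np.hypot(wl[:,0]-x[0],wl[:,1]-x[1])-.109
r=least_squares(f,[.53,.16],loss="soft_l1",f_scale=.003).x; print("wall",r)
dd=wl[:,:2]-r; ok=abs(np.hypot(*dd.T)-.109)<.006
a=np.degrees(np.arctan2(dd[ok,1],dd[ok,0]))%360
h=np.histogram(a,np.arange(0,361,3))[0]; print([(i*3,int(c)) for i,c in enumerate(h) if c<8],h.max())
```

```text
scene red n 301 285 [0.5997 0.1254 0.0875] [0.6024 0.1244 0.0143]
scene salt_grinder [0.4103 0.2482 0.0185] [ 0.389  0.204 -0.004] [0.464 0.272 0.133]
0.03 [0.4272 0.239  0.0372]
0.06 [0.4312 0.2386 0.0385]
0.085 [0.4152 0.2465 0.023 ]
0.11 [0.4147 0.2464 0.0224]
0.122 [0.4109 0.2479 0.0161]Traceback (most recent call last):
  File "<stdin>", line 15, in <module>
IndexError: list index out of range
```

The views show the red jar at the rear of the carousel (top view 370,205) and the grinder at (309,298). The mat is at (283,337), the pepper mill at (243,287), and the upper cabinets cover the left side.

```bash
cat >> h.py <<'E'
from scipy.optimize import least_squares
def circ(P,r=None):
    if len(P)<8: return None
    f=lambda x:np.hypot(P[:,0]-x[0],P[:,1]-x[1])-(r or x[2])
    x0=[*np.median(P[:,:2],0)]+([] if r else [.03])
    return least_squares(f,x0,loss="soft_l1",f_scale=.002).x.round(4)
def red(p,c):
    hsv=cv2.cvtColor(p["image"],cv2.COLOR_RGB2HSV)
    m=((hsv[...,0]<8)|(hsv[...,0]>172))&(hsv[...,1]>150)&(hsv[...,2]>60)
    R=cloud(p,m); R=R[np.hypot(R[:,0]-c[0],R[:,1]-c[1])<.11]
    t=R[abs(R[:,2]-.084)<.008]
    return len(t),(t[:,:2].mean(0).round(4),((t.min(0)+t.max(0))/2).round(4)) if len(t) else None
E
python3 - <<'E'
from h import *
A=[]
for n in("scene","top"):
    p=imaging.snapshot(n); P=cloud(p,np.ones((480,640),bool)); A.append(P)
    print(n,"red",red(p,(.533,.16)))
    for q in("salt_grinder","pepper_mill","oil_bottle","cork_mat"):
        o=outline_of(p,q)
        if not o: print(n,q,"none"); continue
        C=cloud(p,o[0]["pixels"]); lo,hi=np.percentile(C,[1,99],axis=0)
        top=C[C[:,2]>hi[2]-.008]; print(n,q,((lo+hi)/2).round(4),hi.round(3),"top",((top.min(0)+top.max(0))/2).round(4))
P=np.r_[A[0],A[1]]
for n,P_ in(("scene",A[0]),("top",A[1]),("both",P)):
    d=np.hypot(P_[:,0]-.533,P_[:,1]-.16)
    k=P_[(d<.05)&(P_[:,2]>.112)&(P_[:,2]<.147)]; print(n,"knob",circ(k),circ(k,.0175),len(k),k.mean(0).round(4),((k.min(0)+k.max(0))/2).round(4))
d=np.hypot(P[:,0]-.533,P[:,1]-.16)
wl=P[(d<.135)&(d>.09)&(abs(P[:,2]-.064)<.005)]
r=least_squares(lambda x:np.hypot(wl[:,0]-x[0],wl[:,1]-x[1])-.109,[.533,.16],loss="soft_l1",f_scale=.003).x; print("wall",r)
dd=wl[:,:2]-r; ok=abs(np.hypot(*dd.T)-.109)<.007
a=np.degrees(np.arctan2(dd[ok,1],dd[ok,0]))%360
h=np.histogram(a,np.arange(0,361,4))[0]; print(dict(zip(range(0,360,4),h.tolist())))
# obstacles above 0.15 near workspace
q=P[(P[:,2]>.16)&(P[:,0]>.15)&(P[:,0]<.8)&(P[:,1]>-.1)&(P[:,1]<.6)]
g={}
for x,y,z in q: g.setdefault((round(x,1),round(y,1)),[]).append(z)
print({k:(round(min(v),2),len(v)) for k,v in sorted(g.items())})
E
```

```text
scene red (274, (array([0.6033, 0.1235]), array([0.6037, 0.1239, 0.0823])))
scene salt_grinder [0.4101 0.2499 0.0697] [0.43  0.271 0.132] top [0.4139 0.2473 0.1288]
scene pepper_mill [0.277  0.3831 0.3518] [0.465 0.416 0.705] top [0.089  0.4158 0.7155]
scene oil_bottle [0.6664 0.2968 0.0864] [0.737 0.331 0.172] top [0.3659 0.3506 0.4823]
scene cork_mat [0.3251 0.3005 0.0078] [0.399 0.374 0.012] top [0.3255 0.3003 0.0095]
top red (290, (array([0.6045, 0.1242]), array([0.6045, 0.124 , 0.083 ])))
top salt_grinder [0.4169 0.2477 0.1015] [0.439 0.269 0.132] top [0.4151 0.2477 0.1285]
top pepper_mill [0.4373 0.3771 0.085 ] [0.464 0.4   0.17 ] top [0.4356 0.3798 0.1665]
top oil_bottle [0.6271 0.2995 0.0922] [0.656 0.33  0.171] top [0.6299 0.3003 0.1692]
top cork_mat [0.3283 0.3    0.0074] [0.402 0.373 0.012] top [0.3281 0.2996 0.0095]
scene knob [0.5337 0.1602 0.0129] [0.5386 0.1583] 390 [0.531  0.1614 0.1351] [0.5361 0.1594 0.129 ]
top knob [0.537  0.1604 0.0124] [0.5391 0.1576] 266 [0.5369 0.1607 0.1392] [0.538  0.1594 0.1319]
both knob [0.5347 0.1604 0.0129] [0.5386 0.1582] 656 [0.5334 0
[... 1631 characters left out ...]
t64(0.52), 28511), (np.float64(0.6), np.float64(-0.1)): (np.float64(0.55), 731), (np.float64(0.6), np.float64(-0.0)): (np.float64(0.55), 1536), (np.float64(0.6), np.float64(0.2)): (np.float64(0.52), 5214), (np.float64(0.6), np.float64(0.3)): (np.float64(0.16), 19920), (np.float64(0.7), np.float64(-0.1)): (np.float64(0.38), 1221), (np.float64(0.7), np.float64(-0.0)): (np.float64(0.37), 11215), (np.float64(0.7), np.float64(0.1)): (np.float64(0.38), 12896), (np.float64(0.7), np.float64(0.2)): (np.float64(0.52), 7156), (np.float64(0.8), np.float64(-0.1)): (np.float64(0.22), 6), (np.float64(0.8), np.float64(0.0)): (np.float64(0.38), 11), (np.float64(0.8), np.float64(0.1)): (np.float64(0.38), 46)}
```

The axis is at about (0.537, 0.159) and the opening points at about 140° in world axes. The red jar is at about −27.6°, so the carousel needs roughly a +168° turn. First I turn the wrist so the fingers close across the opening, then travel to the grinder.

Call:
apply_moves(
  plan=[
    {"rot":[0,0,-0.99],"translation":[0,0,0],"grip":85},
    {"rot":[0,0,-0.99],"translation":[0,0,0],"grip":85},
    {"rot":[0,0,-0.99],"translation":[0,0,0],"grip":85},
    {"rot":[0,0,-0.99],"translation":[0,0,0],"grip":85},
    {"rot":[0,0,-0.99],"translation":[0,0,0],"grip":85},
    {"rot":[0,0,-0.99],"translation":[0,0,0],"grip":85},
    {"rot":[0,0,-0.99],"translation":[0,0,0],"grip":85},
    {"rot":[0,0,-0.99],"translation":[0,0,0],"grip":85},
    {"rot":[0,0,-0.99],"translation":[0,0,0],"grip":85},
    {"rot":[0,0,-0.99],"translation":[0,0,0],"grip":85},
    {"rot":[0,0,-0.99],"translation":[0,0,0],"grip":85},
    {"rot":[0,0,-0.99],"translation":[0,0,0],"grip":85},
    {"rot":[0,0,-0.99],"translation":[0,0,0],"grip":85},
    {"rot":[0,0,-0.99],"translation":[0,0,0],"grip":85},
    {"rot":[0,0,-0.99],"translation":[0,0,0],"grip":85},
    {"rot":[0,0,-0.99],"translation":[0,0,0],"grip":85},
    {"rot":[0,0,-0.99],"translation":[0,0,0],"grip":85},
    {"rot":[0,0,-0.99],"translation":[0,0,0],"grip":85},
    {"rot":[0,0,-0.99],"translation":[0,0,0],"grip":85},
    {"rot":[0,0,-0.99],"translation":[0,0,0],"grip":85},
  ],
)

```text
time: 4.15
eef_pos: [0.1927, -0.4884, 0.2313]
tool_rot: [-1.061, -2.957, 0.0]
ft_force: [0.9, 0.6, 0.3]
finger_gap: 0.0848
gripper_force: 0.0
```

Call:
apply_moves(
  plan=[
    {"rot":[0,0,0],"translation":[0.38,0.88,0],"grip":85},
    {"rot":[0,0,0],"translation":[0.38,0.88,0],"grip":85},
    {"rot":[0,0,0],"translation":[0.38,0.88,0],"grip":85},
    {"rot":[0,0,0],"translation":[0.38,0.88,0],"grip":85},
    {"rot":[0,0,0],"translation":[0.38,0.88,0],"grip":85},
    {"rot":[0,0,0],"translation":[0.38,0.88,0],"grip":85},
    {"rot":[0,0,0],"translation":[0.38,0.88,0],"grip":85},
    {"rot":[0,0,0],"translation":[0.38,0.88,0],"grip":85},
    {"rot":[0,0,0],"translation":[0.38,0.88,0],"grip":85},
    {"rot":[0,0,0],"translation":[0.38,0.88,0],"grip":85},
    {"rot":[0,0,0],"translation":[0.38,0.88,0],"grip":85},
    {"rot":[0,0,0],"translation":[0.38,0.88,0],"grip":85},
    {"rot":[0,0,0],"translation":[0.38,0.88,0],"grip":85},
    {"rot":[0,0,0],"translation":[0.38,0.88,0],"grip":85},
    {"rot":[0,0,0],"translation":[0.38,0.88,0],"grip":85},
    {"rot":[0,0,0],"translation":[0.38,0.88,0],"grip":85},
    {"rot":[0,0,0],"translation":[0.38,0.88,0],"grip":85},
    {"rot":[0,0,0],"translation":[0.38,0.88,0],"grip":85},
    {"rot":[0,0,0],"translation":[0.38,0.88,0],"grip":85},
    {"rot":[0,0,0],"translation":[0,0,0],"grip":85},
  ],
)

```text
time: 6.65
eef_pos: [0.3977, 0.2126, 0.2311]
tool_rot: [1.062, 2.957, 0.001]
ft_force: [-0.2, -1.4, 0.0]
finger_gap: 0.0849
gripper_force: 0.0
```

```bash
cat >> h.py <<'E'
def rel(t):
    s=ctrl.read_state(); R=cv2.Rodrigues(np.array(s["tool_rot"],float))[0]
    print("yaw",np.degrees(np.arctan2(R[1,0],R[0,0])).round(2),"tilt",R[:,2].round(3),"to target, tool units:",(R.T@(np.array(t)-s["eef_pos"])/.04).round(3))
E
python3 -c "
from h import *
st(); rel([.4145,.2475,.075])"
```

```text
time 6.65
eef_pos [0.3977 0.2126 0.2311]
tool_rot [1.0618e+00 2.9566e+00 6.0000e-04]
joints [ 3.2840e-01  1.5000e-01 -3.3670e-01  1.0838e+00  3.0000e-04  1.0180e+00]
finger_gap 0.0849
gripper_force 0.0
ft_force [-0.2463 -1.3857  0.0034]
yaw 140.49 tilt [ 0.  0. -1.] to target, tool units: [0.231 0.938 3.904]
```

Call:
apply_moves(
  plan=[
    {"rot":[0,0,0],"translation":[0.23,0.94,0],"grip":85},
    {"rot":[0,0,0],"translation":[0,0,0],"grip":85},
    {"rot":[0,0,0],"translation":[0,0,0.8],"grip":85},
    {"rot":[0,0,0],"translation":[0,0,0.8],"grip":85},
    {"rot":[0,0,0],"translation":[0,0,0.8],"grip":85},
    {"rot":[0,0,0],"translation":[0,0,0.8],"grip":85},
    {"rot":[0,0,0],"translation":[0,0,0.7],"grip":85},
    {"rot":[0,0,0],"translation":[0,0,0],"grip":85},
    {"rot":[0,0,0],"translation":[0,0,0],"grip":40},
    {"rot":[0,0,0],"translation":[0,0,0],"grip":40},
    {"rot":[0,0,0],"translation":[0,0,0],"grip":40},
    {"rot":[0,0,0],"translation":[0,0,0],"grip":40},
    {"rot":[0,0,0],"translation":[0,0,0],"grip":40},
    {"rot":[0,0,0],"translation":[0,0,0],"grip":40},
  ],
  grip_force=40,
)

```text
time: 8.4
eef_pos: [0.4153, 0.246, 0.0769]
tool_rot: [1.065, 2.953, 0.002]
ft_force: [-0.6, -1.1, 9.0]
finger_gap: 0.0468
gripper_force: 39.6
```

```bash
python3 -c "
from h import *
st(); rel([.327,.300,.084])"
```

```text
time 8.4
eef_pos [0.4153 0.246  0.0769]
tool_rot [1.0650e+00 2.9532e+00 2.5000e-03]
joints [ 3.8330e-01  3.6140e-01 -5.0330e-01  7.0340e-01 -3.0000e-04  1.0755e+00]
finger_gap 0.0468
gripper_force 39.6358
ft_force [-0.6499 -1.0631  9.02  ]
yaw 140.34 tilt [ 0.003  0.001 -1.   ] to target, tool units: [ 2.562 -0.369 -0.184]
```

Call:
apply_moves(
  plan=[
    {"rot":[0,0,0],"translation":[0,0,-0.5],"grip":40},
    {"rot":[0,0,0],"translation":[0,0,-0.5],"grip":40},
    {"rot":[0,0,0],"translation":[0.4,-0.06,0],"grip":40},
    {"rot":[0,0,0],"translation":[0.55,-0.08,0],"grip":40},
    {"rot":[0,0,0],"translation":[0.65,-0.09,0],"grip":40},
    {"rot":[0,0,0],"translation":[0.55,-0.08,0],"grip":40},
    {"rot":[0,0,0],"translation":[0.4,-0.06,0],"grip":40},
    {"rot":[0,0,0],"translation":[0,0,0],"grip":40},
    {"rot":[0,0,0],"translation":[0,0,0.3],"grip":40},
    {"rot":[0,0,0],"translation":[0,0,0.2],"grip":40},
    {"rot":[0,0,0],"translation":[0,0,0.1],"grip":40},
    {"rot":[0,0,0],"translation":[0,0,0],"grip":40},
  ],
)

```text
time: 9.9
eef_pos: [0.3263, 0.299, 0.0909]
tool_rot: [-1.067, -2.954, 0.001]
ft_force: [-0.5, -0.3, -1.1]
finger_gap: 0.0468
gripper_force: 42.0
```

```bash
python3 -c "
from h import *
st(); rel([.327,.300,.086])
p=imaging.snapshot('scene'); save(p,'scene1.png')
C=cloud(p,outline_of(p,'salt_grinder')[0]['pixels']);print(np.percentile(C,[1,99],axis=0))"
```

```text
time 9.9
eef_pos [0.3263 0.299  0.0909]
tool_rot [-1.0666e+00 -2.9544e+00  1.1000e-03]
joints [ 0.5764  0.2791 -0.5828  0.7097 -0.      1.2693]
finger_gap 0.0468
gripper_force 41.992
ft_force [-0.4608 -0.3308 -1.1427]
yaw 140.3 tilt [-0.001 -0.001 -1.   ] to target, tool units: [0.002 0.031 0.121]
[[0.3009505  0.28365662 0.01982364]
 [0.33180351 0.32397753 0.14482368]]
```

View pics/scene1.png

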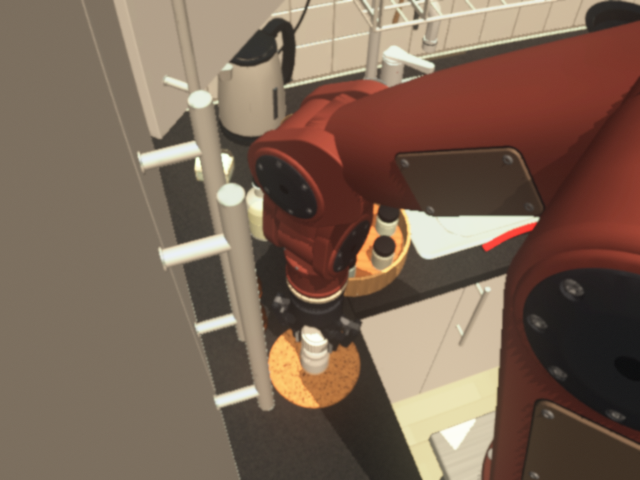

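The grinder hangs upright in the gripper over the mat (about 315,355), a few millimetres up. Next I lower it, release it and retreat upwards.

Call:
apply_moves(
  plan=[
    {"rot":[0,0,0],"translation":[0,0,0.07],"grip":40},
    {"rot":[0,0,0],"translation":[0,0,0.06],"grip":40},
    {"rot":[0,0,0],"translation":[0,0,0],"grip":40},
    {"rot":[0,0,0],"translation":[0,0,0],"grip":60},
    {"rot":[0,0,0],"translation":[0,0,0],"grip":85},
    {"rot":[0,0,0],"translation":[0,0,0],"grip":85},
    {"rot":[0,0,0],"translation":[0,0,0],"grip":85},
    {"rot":[0,0,0],"translation":[0,0,0],"grip":85},
    {"rot":[0,0,0],"translation":[0,0,-0.5],"grip":85},
    {"rot":[0,0,0],"translation":[0,0,-1],"grip":85},
    {"rot":[0,0,0],"translation":[0,0,-1],"grip":85},
    {"rot":[0,0,0],"translation":[0,0,-1],"grip":85},
    {"rot":[0,0,0],"translation":[0,0,0],"grip":85},
  ],
)

```text
time: 11.62
eef_pos: [0.3278, 0.3003, 0.2287]
tool_rot: [1.065, 2.952, 0.007]
ft_force: [-0.2, 0.3, -0.2]
finger_gap: 0.0847
gripper_force: 0.0
```

```bash
python3 -c "
from h import *
st(); rel([.537,.1595,.22])
for n in('scene','top'):
  p=imaging.snapshot(n); save(p,n+'2.png')
  for q in('salt_grinder','pepper_mill'): print(n,q,[(round(r['score'],2),w(p,r['position']).round(3)) for r in search_frame(p,q)[:2]])
"
```

```text
time 11.625
eef_pos [0.3278 0.3003 0.2287]
tool_rot [1.0648 2.9523 0.0066]
joints [ 0.577   0.1352 -0.361   1.0693  0.      1.2693]
finger_gap 0.0847
gripper_force 0.0
ft_force [-0.1562  0.289  -0.1973]
yaw 140.33 tilt [ 0.004  0.003 -1.   ] to target, tool units: [-6.274  0.627  0.231]
scene salt_grinder [(0.79, array([0.314, 0.311, 0.112]))]
scene pepper_mill [(0.59, array([0.425, 0.357, 0.065]))]
top salt_grinder [(0.75, array([0.341, 0.292, 0.106]))]
top pepper_mill [(0.19, array([0.535, 0.16 , 0.021]))]
```

View pics/scene2.png

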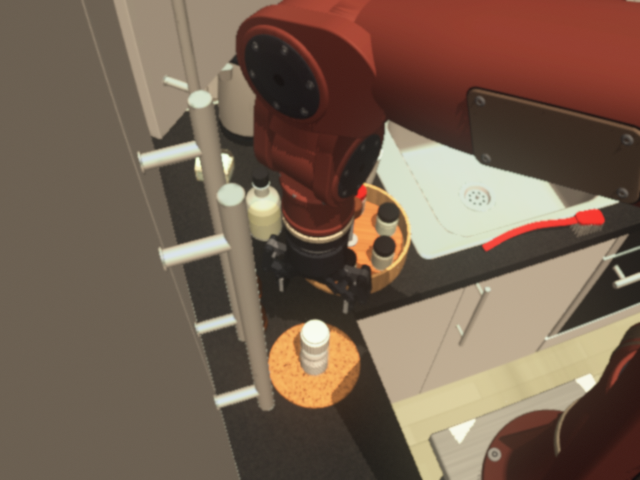

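The grinder stands upright on the mat at (315,348), and the arm is clear. Now I go above the knob.

Call:
apply_moves(
  plan=[
    {"rot":[0,0,0],"translation":[-0.5,0.05,0],"grip":85},
    {"rot":[0,0,0],"translation":[-0.9,0.09,0],"grip":85},
    {"rot":[0,0,0],"translation":[-0.9,0.09,0],"grip":85},
    {"rot":[0,0,0],"translation":[-0.9,0.09,0],"grip":85},
    {"rot":[0,0,0],"translation":[-0.9,0.09,0],"grip":85},
    {"rot":[0,0,0],"translation":[-0.9,0.09,0],"grip":85},
    {"rot":[0,0,0],"translation":[-0.77,0.08,0],"grip":85},
    {"rot":[0,0,0],"translation":[-0.5,0.05,0],"grip":85},
    {"rot":[0,0,0],"translation":[0,0,0],"grip":85},
    {"rot":[0,0,0],"translation":[0,0,0],"grip":85},
  ],
)

```text
time: 13.18
eef_pos: [0.5346, 0.1591, 0.2258]
tool_rot: [-1.065, -2.954, 0.0]
ft_force: [-0.4, 0.1, 0.0]
finger_gap: 0.0852
gripper_force: 0.0
```

```bash
python3 -c "
from h import *
st(); rel([.537,.1595,.106])
p=imaging.snapshot('top')
P=cloud(p,np.ones((480,640),bool)); a=np.hypot(P[:,0]-.327,P[:,1]-.3)
g=P[(a<.06)&(P[:,2]>.12)&(P[:,2]<.15)]; print('grinder top',g.mean(0),len(g))
"
```

```text
time 13.175
eef_pos [0.5346 0.1591 0.2258]
tool_rot [-1.0650e+00 -2.9544e+00  4.0000e-04]
joints [ 1.5800e-01  3.5690e-01 -7.3200e-02  1.1418e+00  3.0000e-04  8.4990e-01]
finger_gap 0.0852
gripper_force 0.0
ft_force [-0.3769  0.0794  0.0319]
yaw 140.35 tilt [-0.001  0.    -1.   ] to target, tool units: [-0.043  0.049  2.996]
grinder top [0.3266184  0.30058237 0.13397585] 455
```

Call:
apply_moves(
  plan=[
    {"rot":[0,0,0],"translation":[-0.04,0.05,0.6],"grip":85},
    {"rot":[0,0,0],"translation":[0,0,0.8],"grip":85},
    {"rot":[0,0,0],"translation":[0,0,0.8],"grip":85},
    {"rot":[0,0,0],"translation":[0,0,0.8],"grip":85},
    {"rot":[0,0,0],"translation":[0,0,0],"grip":85},
    {"rot":[0,0,0],"translation":[0,0,0],"grip":28},
    {"rot":[0,0,0],"translation":[0,0,0],"grip":28},
    {"rot":[0,0,0],"translation":[0,0,0],"grip":28},
    {"rot":[0,0,0],"translation":[0,0,0],"grip":28},
    {"rot":[0,0,0],"translation":[0,0,0],"grip":28},
    {"rot":[0,0,0],"translation":[0,0,0],"grip":28},
  ],
  grip_force=40,
)

```text
time: 14.6
eef_pos: [0.5383, 0.1589, 0.1074]
tool_rot: [1.066, 2.954, -0.0]
ft_force: [-2.7, -2.1, 8.0]
finger_gap: 0.0333
gripper_force: 40.1
```

```bash
python3 -c "
from h import *
st(); rel([.537,.1595,.106])
"
```

```text
time 14.6
eef_pos [0.5383 0.1589 0.1074]
tool_rot [ 1.0657  2.9539 -0.    ]
joints [ 1.572e-01  4.550e-01 -2.523e-01  8.623e-01 -6.000e-04  8.497e-01]
finger_gap 0.0333
gripper_force 40.1012
ft_force [-2.7299 -2.0515  8.0471]
yaw 140.32 tilt [ 0.001 -0.    -1.   ] to target, tool units: [ 0.034 -0.009  0.035]
```

Call:
apply_moves(
  plan=[
    {"rot":[0,0,-0.3],"translation":[0,0,0],"grip":28},
    {"rot":[0,0,-0.6],"translation":[0,0,0],"grip":28},
    {"rot":[0,0,-0.9],"translation":[0,0,0],"grip":28},
    {"rot":[0,0,-0.9],"translation":[0,0,0],"grip":28},
    {"rot":[0,0,-0.9],"translation":[0,0,0],"grip":28},
    {"rot":[0,0,-0.9],"translation":[0,0,0],"grip":28},
    {"rot":[0,0,-0.9],"translation":[0,0,0],"grip":28},
    {"rot":[0,0,-0.9],"translation":[0,0,0],"grip":28},
    {"rot":[0,0,-0.9],"translation":[0,0,0],"grip":28},
    {"rot":[0,0,-0.9],"translation":[0,0,0],"grip":28},
    {"rot":[0,0,-0.9],"translation":[0,0,0],"grip":28},
    {"rot":[0,0,-0.9],"translation":[0,0,0],"grip":28},
    {"rot":[0,0,-0.9],"translation":[0,0,0],"grip":28},
    {"rot":[0,0,-0.9],"translation":[0,0,0],"grip":28},
    {"rot":[0,0,-0.9],"translation":[0,0,0],"grip":28},
    {"rot":[0,0,-0.9],"translation":[0,0,0],"grip":28},
    {"rot":[0,0,-0.9],"translation":[0,0,0],"grip":28},
    {"rot":[0,0,-0.6],"translation":[0,0,0],"grip":28},
    {"rot":[0,0,-0.3],"translation":[0,0,0],"grip":28},
    {"rot":[0,0,0],"translation":[0,0,0],"grip":28},
  ],
)

```text
time: 17.1
eef_pos: [0.5382, 0.1599, 0.1074]
tool_rot: [-1.381, 2.82, 0.001]
ft_force: [-3.7, 3.7, 9.1]
finger_gap: 0.033
gripper_force: 40.1
```

```bash
python3 -c "
from h import *
st(); rel([.537,.1595,.106])
for n in('top','scene'):
  p=imaging.snapshot(n); save(p,n+'3.png'); r=red(p,(.537,.159)); print(n,r)
  if r[1]: print(np.degrees(np.arctan2(r[1][1][1]-.1592,r[1][1][0]-.537)))
"
```

```text
time 17.1
eef_pos [0.5382 0.1599 0.1074]
tool_rot [-1.3811e+00  2.8198e+00  1.3000e-03]
joints [ 0.1579  0.4551 -0.2523  0.862   0.0013 -0.753 ]
finger_gap 0.033
gripper_force 40.0612
ft_force [-3.6771  3.7423  9.0639]
yaw -127.81 tilt [ 0.001  0.002 -1.   ] to target, tool units: [0.026 0.017 0.034]
top (298, (array([0.5707, 0.228 ]), array([0.5709, 0.2277, 0.0829])))
63.66962887775331
scene (331, (array([0.5678, 0.2279]), array([0.5692, 0.2274, 0.0828])))
64.72609417551934
```

Call:
apply_moves(
  plan=[
    {"rot":[0,0,-0.3],"translation":[0,0,0],"grip":28},
    {"rot":[0,0,-0.6],"translation":[0,0,0],"grip":28},
    {"rot":[0,0,-0.9],"translation":[0,0,0],"grip":28},
    {"rot":[0,0,-0.9],"translation":[0,0,0],"grip":28},
    {"rot":[0,0,-0.9],"translation":[0,0,0],"grip":28},
    {"rot":[0,0,-0.9],"translation":[0,0,0],"grip":28},
    {"rot":[0,0,-0.9],"translation":[0,0,0],"grip":28},
    {"rot":[0,0,-0.9],"translation":[0,0,0],"grip":28},
    {"rot":[0,0,-0.9],"translation":[0,0,0],"grip":28},
    {"rot":[0,0,-0.9],"translation":[0,0,0],"grip":28},
    {"rot":[0,0,-0.9],"translation":[0,0,0],"grip":28},
    {"rot":[0,0,-0.9],"translation":[0,0,0],"grip":28},
    {"rot":[0,0,-0.9],"translation":[0,0,0],"grip":28},
    {"rot":[0,0,-0.9],"translation":[0,0,0],"grip":28},
    {"rot":[0,0,-0.6],"translation":[0,0,0],"grip":28},
    {"rot":[0,0,-0.4],"translation":[0,0,0],"grip":28},
    {"rot":[0,0,0],"translation":[0,0,0],"grip":28},
    {"rot":[0,0,0],"translation":[0,0,0],"grip":28},
    {"rot":[0,0,0],"translation":[0,0,0],"grip":28},
    {"rot":[0,0,0],"translation":[0,0,0],"grip":28},
  ],
)

```text
time: 19.7
eef_pos: [0.5373, 0.1599, 0.1074]
tool_rot: [-2.827, 1.368, 0.002]
ft_force: [-6.4, 2.4, 11.7]
finger_gap: 0.0333
gripper_force: 40.4
```

```bash
python3 -c "
from h import *
st(); rel([.537,.1595,.106])
for n in('top','scene'):
  p=imaging.snapshot(n); save(p,n+'4.png'); r=red(p,(.537,.159)); print(n,r)
  if r[1]: print(np.degrees(np.arctan2(r[1][1][1]-.1592,r[1][1][0]-.537)))
  P=cloud(p,np.ones((480,640),bool)); d=P[:,:2]-[.537,.1592]; ok=(abs(np.hypot(*d.T)-.109)<.006)&(abs(P[:,2]-.064)<.005)
  a=np.degrees(np.arctan2(d[ok,1],d[ok,0])); a=np.sort(a[(a>100)&(a<180)]); i=np.argmax(np.diff(a)) if len(a)>2 else None
  if i is not None: print('gap',a[i],a[i+1],len(a))
"
```

```text
time 19.7
eef_pos [0.5373 0.1599 0.1074]
tool_rot [-2.8269e+00  1.3676e+00  1.6000e-03]
joints [ 1.5800e-01  4.5470e-01 -2.5290e-01  8.6330e-01  1.6000e-03 -2.0824e+00]
finger_gap 0.0333
gripper_force 40.4146
ft_force [-6.4269  2.4498 11.6711]
yaw -51.63 tilt [-0.     0.002 -1.   ] to target, tool units: [0.004 0.012 0.034]
top (291, (array([0.4792, 0.208 ]), array([0.4788, 0.2075, 0.0832])))
140.31082443987188
gap 123.48479006750507 156.14345922468337 133
scene (367, (array([0.4765, 0.2084]), array([0.4791, 0.2085, 0.0826])))
139.58666687281087
gap 124.57455486789053 156.74968274602827 200
```

View pics/scene4.png

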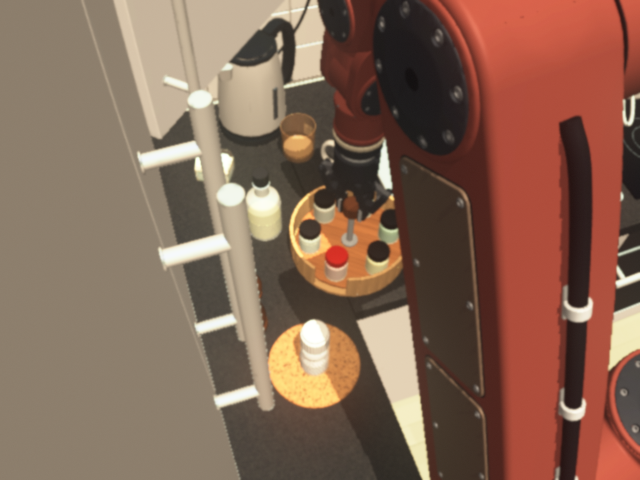

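The red jar (337,260) sits in the opening at about 140.0°, and the gap centre is about 140.2°. The knob is gripped at 40 N and the grinder stands on the mat at (315,348).

```bash
python3 -c "
from h import *
print(ctrl.close_job()); st()"
```

```text
the job is handed in; nothing more can be done
None
the job is handed in; nothing more can be done
```

The job is handed in, with no verdict returned: the salt grinder stands on the cork mat, the red-capped jar measured centred in the opening to within about 1 mm, and the gripper is holding the knob at 40 N.

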